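Fish a dropped restrictor ring out of the gap beside the jet cabinet

ROBOT

A 7-joint arm with a two-finger parallel gripper is mounted at the origin on the work surface. World frame = base frame: x ahead of the robot, y to its left, z up, the work surface at z = 0. Lengths are in mm, angles in rad, forces in N, time in s.
With the tool pointing down it reaches from about 350 to 900 mm from the base axis. Payload 8.1 kg.
Tool frame: the origin (TCP) lies at the very end of the fingers, on their centre line; the grasp point (between the pads) lies 19 mm behind it; z points along the fingers, y is the direction in which the jaws open and shut (so a half turn about z gives the same grasp; the last joint's range is limited). The gripper opens to 85 mm and grips with 20 to 120 N. Pads are 22 mm wide; open, the fingers measure 114 mm over their backs; the gripper's body (76 mm by 85 mm) begins 54 mm behind the grasp point. The pads swing forward as they close: fully open they stand 13 mm farther back than shut.
Start: joints at [1.147, 0.434, 0.025, 1.573, -0.012, 1.134, -0.075], TCP at [197.055, -593.136, 231.323] pointing down, gripper open.
Joint ranges: [-2.62, 2.62], [-0.44, 2.09], [-1.27, 1.32], [0.08, 2.57], [-1.32, 4.46], [0.12, 2], [-2.74, 2.74]. Speed limits (rad/s): [2.22, 2.22, 3.01, 3.01, 3.14, 3.14, 3.14].

INTERFACE

Orientations are given as a 3x3 rotation matrix whose columns are the frame's x, y, z axes.
In Python, from workcell import env, jaws, eyes, current_time_s, current_joint_positions, current_joint_vel, current_joint_torque, current_eef_pos, current_ee_rot, current_contact_force, current_torque, current_gripper_width gives the robot as it stands. The module is installed in compiled form; this text tells all that it offers. Calls block until the motion is done:
- env.move_ptp(position, orientation): joint-space move of the TCP to a pose.
- env.movel(position, feed=150, rot=None, force_limit=None): straight line of the TCP; rot=None keeps the orientation; feed is the mean speed in mm/s. With force_limit (N) it stops when the force on the tool has changed by that much, and returns True; else False.
- env.set_joints(angles): joint-space move.
- jaws.grip(opening, strength=None): finger opening in mm; strength is the grip in N (None keeps the last); returns when the fingers have stopped.
- env.wait(seconds).
- env.solve_ik(position, orientation): joint angles nearest the present ones, or None.
- eyes.camera(name): name is "side" or "top" or "wrist"; returns the picture (384x512x3 uint8, red, green, blue); there is no depth.
- eyes.camera_model(name): a dict with "intrinsics" (3x3 intrinsics, pixels), "D" ([k1, k2, p1, p2, k3] as OpenCV has them; the pictures are not rectified), "extrinsics" (4x4, takes a point from world to camera coordinates); the wrist camera has in their place "mount" (4x4, takes a point from camera to tool coordinates, whose origin is the TCP and whose axes are the flange's). Camera axes: x right, y down, z forward; pixel columns grow to the right and rows downward; lengths in mm; the calibration is good to about 2 mm. A picture is of the moment at which its call begins: read the wrist's pose just before it. camera_model takes no time and is no camera call.
A pose or a line that the arm cannot do raises env.Unreachable and nothing moves.
- env.finish_job(): hands the job in, once; it reports no verdict.
Trained networks look in the newest picture that a camera, given by its name, has taken for a name from the list of things; names that differ only in an ending like _2 or _b are one class to them, and where a whole thing is asked for, a point or a joint stands for the part that bears it (a point fixed in the world has none). Each returns a list of dicts, best first, with "confidence" (0 to 1); they miss things now and then, are a little off and sometimes report something else, mostly with a low value. They report only what shows in the picture. A call takes as long as a camera call. They do not tell look-alikes from the thing itself.
- eyes.recognise(target, camera): "extent" ([left, top, right, bottom] in pixels, round what is visible of it).
- eyes.spot_point(target, camera): "uv" ([column, row] in pixels: a listed point, or the origin of a listed thing).
Readings, each from a call of its own:
- current_time_s(): time.
- current_joint_positions(): joint angles.
- current_joint_vel(): joint speeds.
- current_joint_torque(): joint torques, N m.
- current_eef_pos(): TCP position.
- current_ee_rot(): TCP orientation.
- current_contact_force(): force on the tool from outside, world axes, zero at the start.
- current_torque(): the same for the moment, N m.
- current_gripper_width(): finger opening in mm.
Only numpy, scipy, OpenCV 4.12 (cv2) and the standard library are available. Lean on these libraries where they do the work, as an engineer would, in place of code of your own. Each camera call takes 0.05 s, during which the arm holds its last target.

TASK

A brass restrictor ring has dropped into the narrow gap between the jet drawer cabinet and the ultrasonic cleaner: take the bent hook from its rest, let its tip down into the ring's bore and draw the ring out flat onto the open bench in front, well clear of the mouth. Two hold-down clamps jut into the gap, each from one wall or the other, so go gently, feel where it is free and ease the ring past them, never forcing it against clamps, machines or bench. Then lay the hook back in its rest; keep the fingers off the ring and leave everything else where it stands.

Things in the scene. Friction and masses are not known exactly. Their poses are not given: they have to be found in the camera images.
- machines: blue jet drawer cabinet (128 mm high) and silver ultrasonic cleaner (116 mm high), each 125 x 210 mm, bolted side by side with a straight gap 60 mm wide, 204 mm deep, open above and at its mouth. Origin: on the bench, middle of the mouth; x runs level along the gap's middle line INTO the gap (open bench at negative x), y towards the cabinet, z up. Walls upright at y = +30 mm (cabinet) and -30 mm (cleaner)
- gap_narrows (a point): on the gap's floor (bench), middle line, 50 mm in. Two dark steel hold-down clamps, 16 mm along the gap, up to 22 mm high, stand on the floor, one within 8 to 36 mm of the mouth, one 62 to 90 mm in (26 to 50 mm between them). Each is against either wall, not measured which, and sticks out 34 mm from it, past the middle: 26 mm stay free at the other wall. Walls else smooth (4 mm buffers over 80 mm up)
- ring_center (a point): centre (half-way up) of the dropped brass ring: 20 mm outside diameter, bore 12 mm right through, 10 mm high, about 17 g. It lies flat on the bench in the gap, 104 to 130 mm in from the mouth, behind both clamps, bore upright (its z axis)
- hook_grip (a point): centre of the hook's yellow handle, a straight bar 100 mm long (x), 14 mm wide (y), 22 mm high (z); grasp it here from above, across its width. x points along the steel shaft to the bend, z up as it lies in the rest. The shaft, a round rod 5 mm thick, runs level at mid-height to 200 mm ahead of here, then is bent 90 degrees straight down, ending 45 mm below here. About 150 g in all
- hook_tip (a point): the rounded lower end of the hook's bent-down part (5 mm thick), 200 mm ahead of and 45 mm below hook_grip; same axes
- rest_seat (a point): where the handle's centre (hook_grip) lies with the hook in its rest, 62 mm above the bench; x points the way the shaft points, z up. The bolted dark steel rest has two flared forks: 40 mm behind here for the handle (slot floor 51 mm high, 20 mm wide there, 44 mm at the top) and 120 mm ahead for the shaft (floor 59.5 mm high, 12 mm wide, 36 mm at the top); cheeks end below 90 mm
- table: the gray resin-coated bench top, level at z = 0
- pump: bystander: gray cast fuel pump, 62 mm square and 36 mm high with brass pipe stubs to 104 mm across, origin under its centre
- mallet: bystander: orange rubber mallet lying on its side, head 56 mm thick and 95 mm long, 245 mm overall, origin on the bench beneath the handle's middle, x towards the head
- hub: bystander: nickel-plated wheel hub, flange 100 mm diameter, 60 mm high, standing on its flange, origin under its centre
- sprocket: bystander: white nylon sprocket lying flat, 88 mm diameter, 14 mm high, origin under its centre
- screwdriver: bystander: screwdriver with blue handle, 200 mm long, lying, origin on the bench beneath its middle
Mind the look-alikes: they are no part of the job. What is shaped like the part that bears rest_seat but pink or turquoise is not meant.

How it is judged:
By the outcome, as a careful person would: the job done as asked, in the order asked, and still so for the second after the job is handed in, with the robot touching nothing.
It also fails if it takes over 72 s, if anything falls off the work surface, if the arm or the gripper's body presses on something with over 40 N, if the wrist force passes 120 N, or if a joint passes its speed limit or range.

## Working session

There is one attempt and no reset: what is moved stays moved. The work goes in short steps, each a Python script; the robot and the scene stay as the last script left them, time stands still between calls to the robot, and variables do not carry over. Pictures are saved under pics/ and viewed, and the job is handed in when it is done.

```bash
mkdir -p pics; ls
python3 - <<'E'
from workcell import *
from workcell import env,jaws,eyes
import cv2
print(current_time_s(),current_eef_pos(),current_ee_rot(),current_gripper_width())
for n in("side","top","wrist"):
    im=eyes.camera(n);cv2.imwrite(f"pics/{n}0.png",im[:,:,::-1])
    m=eyes.camera_model(n);print(n,{k:__import__('numpy').round(v,3).tolist() for k,v in m.items()})
    for t in("hook_grip","hook_tip","rest_seat","ring_center","gap_narrows","machines"):
        r=eyes.spot_point(t,n);print(t,[( [round(float(a)) for a in d['uv']],round(d['confidence'],2)) for d in r])
print(current_time_s())
E
```

```text
pics
0.0 [ 196.8666493  -592.66523373  230.50583728] [[ 9.49002510e-01  3.15267874e-01 -6.35551737e-04]
 [ 3.15268481e-01 -9.49001413e-01  1.45042089e-03]
 [-1.45868386e-04 -1.57682249e-03 -9.99998746e-01]] 85.29553147550743
side {'intrinsics': [[378.911, 0.0, 255.294], [0.0, 378.911, 187.675], [0.0, 0.0, 1.0]], 'D': [0.026, 0.0, 0.0, 0.0, 0.0], 'extrinsics': [[-0.831, -0.556, -0.009, 447.356], [-0.32, 0.492, -0.809, 152.032], [0.455, -0.67, -0.587, 1019.156], [0.0, 0.0, 0.0, 1.0]]}
hook_grip [([324, 132], 0.52)]
hook_tip [([280, 123], 0.45)]
rest_seat [([393, 151], 0.9), ([305, 214], 0.84), ([321, 131], 0.77)]
ring_center [([238, 156], 0.49)]
gap_narrows [([235, 166], 0.66)]
machines [([234, 174], 0.96), ([321, 134], 0.32)]
top {'intrinsics': [[458.705, 0.0, 260.668], [0.0, 458.705, 189.931], [0.0, 0.0, 1.0]], 'D': [-0.05, 0.0, 0.0, 0.0, 0.0], 'extrinsics': [[0.026, -1.0, -0.005, 63.651], [-0.998, -0.026, -0.065, 453.88], [0.065, 0.007, -0.998, 1368.589], [0.0, 0.0, 0.0, 1.0]]}
hook_grip [([398, 190], 0.84)]
hook_tip [([406, 126], 0.87)]
rest_seat [([244, 243], 0.84), ([395, 281], 0.83)]
ring_center [([402, 193], 0.41), ([319, 114], 0.39)]
gap_narrows [([301, 124], 0.96), ([400, 189], 0.61)]
machines [([284, 135], 0.91)]
wrist {'intrinsics': [[325.03, 0.0, 251.336], [0.0, 325.03, 185.344], [0.0, 0.0, 1.0]], 'D': [-0.077, 0.0, 0.0, 0.0, 0.0], 'mount': [[0.0, -0.954, -0.3, 76.029], [1.0, 0.0, 0.0, 0.655], [-0.0, -0.3, 0.954, -143.112], [0.0, 0.0, 0.0, 1.0]]}
hook_grip []
hook_tip []
rest_seat []
ring_center []
gap_narrows []
machines []
1.05
```

View pics/top0.png

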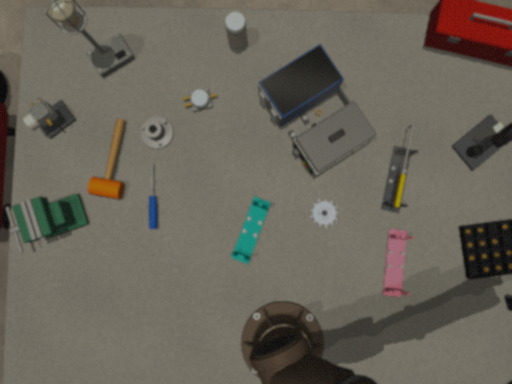

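View pics/side0.png

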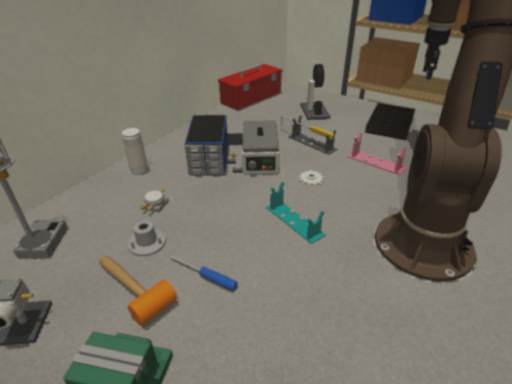

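```bash
cat > h.py <<'E'
import numpy as np,cv2
from workcell import *
from workcell import env,jaws,eyes
def T_wc(n,pose=None):
    m=eyes.camera_model(n)
    if n!="wrist": return np.linalg.inv(np.array(m["extrinsics"]))
    p,R=pose; T=np.eye(4);T[:3,:3]=R;T[:3,3]=p
    return T@np.array(m["mount"])
def bp(n,uv,z,pose=None):
    m=eyes.camera_model(n);K=np.array(m["intrinsics"]);D=np.array(m["D"])
    q=cv2.undistortPoints(np.array([[uv]],float),K,D)[0,0]
    T=T_wc(n,pose);d=T[:3,:3]@np.array([q[0],q[1],1]);o=T[:3,3]
    return o+d*(z-o[2])/d[2]
def proj(n,P,pose=None):
    m=eyes.camera_model(n);W=np.linalg.inv(T_wc(n,pose))
    P=np.atleast_2d(np.array(P,float))
    r=cv2.Rodrigues(W[:3,:3])[0]
    return cv2.projectPoints(P,r,W[:3,3],np.array(m["intrinsics"]),np.array(m["D"]))[0][:,0]
def Rdown(yaw): # tool z down, tool y axis... tool x at yaw
    c,s=np.cos(yaw),np.sin(yaw)
    return np.array([[c,s,0],[s,-c,0],[0,0,-1.]])
def snap(n,f):
    pose=(np.array(current_eef_pos()),np.array(current_ee_rot()))
    im=eyes.camera(n);cv2.imwrite(f"pics/{f}.png",im[:,:,::-1]); return im,pose
def spot(t,n):
    return [(np.array(d['uv']),d['confidence']) for d in eyes.spot_point(t,n)]
E
python3 - <<'E'
from h import *
np.set_printoptions(precision=1,suppress=True)
g=bp("top",(398,190),62);t=bp("top",(406,126),17)
print("hook",g,t,np.linalg.norm((t-g)[:2]),np.arctan2(*(t-g)[1::-1]))
m=bp("top",(284,135),0);n=bp("top",(301,124),0);print("gap",m,n,np.linalg.norm(n-m),np.arctan2(*(n-m)[1::-1]))
print("side m",bp("side",(234,174),0),bp("side",(235,166),0),bp("side",(324,132),62))
im=cv2.imread("pics/top0.png");cv2.imwrite("pics/c1.png",cv2.resize(im[40:220,230:430],None,fx=4,fy=3.3,interpolation=cv2.INTER_CUBIC)[:600,:800])
E
```

```text
hook [ 459.1 -326.2   62. ] [ 658.9 -363.3   17. ] 203.189238080552 -0.18330241117661636
gap [624.1   8.1   0. ] [659.7 -43.5   0. ] 62.71856687722133 -0.9665889591723893
side m [624.8   2.3   0. ] [652.  -40.6   0. ] [ 452.8 -333.    62. ]
```

View pics/c1.png

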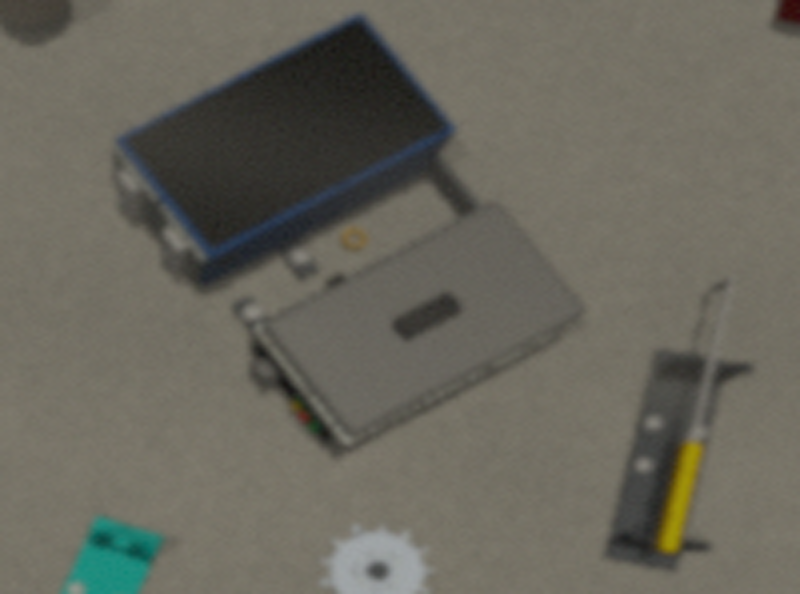

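Run:
```python
from h import *
np.set_printoptions(precision=2,suppress=True)
M=np.array([624.,6,0]);yaw=-1.02
def G(x,y,z,yaw=yaw): 
    c,s=np.cos(yaw),np.sin(yaw); return M+np.array([c*x-s*y,s*x+c*y,z])
for nm,p,y in [("lookA",G(111,0,260),yaw),("lookB",G(9,0,260),yaw+np.pi),("in",G(-85,0,30),yaw),("in2",G(-85,0,30),yaw+np.pi),("inhi",G(-85,0,200),yaw),("inhi2",G(-85,0,200),yaw+np.pi),("out",G(-320,0,30),yaw),("out2",G(-320,0,30),yaw+np.pi),
 ("hook",np.array([459,-326,43.]),-.18),("hook2",np.array([459,-326,43.]),-.18+np.pi),("lookh",np.array([459,-326,260.]),-.18),("lookh2",np.array([459,-326,260.]),-.18+np.pi)]:
    q=env.solve_ik(p,Rdown(y)); print(nm,p,q)
```

```text
lookA [682.09 -88.58 260.  ] [ 0.05  0.52  0.01  1.36 -0.    1.26 -2.54]
lookB [628.71  -1.67 260.  ] [ 0.42  0.54 -0.79  1.47  0.39  1.29  0.14]
in [579.51  78.43  30.  ] [-0.83  0.81  0.95  1.92 -0.87  0.89 -2.01]
in2 [579.51  78.43  30.  ] [ 0.23  0.71 -0.67  1.83  0.59  0.82 -0.19]
inhi [579.51  78.43 200.  ] [-0.95  0.62  1.16  1.77 -0.62  1.17 -2.2 ]
inhi2 [579.51  78.43 200.  ] [ 0.31  0.51 -0.77  1.67  0.39  1.12 -0.03]
out [456.52 278.67  30.  ] [ 0.06  0.83 -1.07  1.93  0.9   0.97  2.23]
out2 [456.52 278.67  30.  ] [ 0.03  0.79 -1.01  1.94  0.85  0.92 -0.87]
hook [ 459. -326.   43.] [ 0.51  0.56  0.02  1.92 -0.02  0.67 -1.21]
hook2 [ 459. -326.   43.] [ 0.91  0.63 -0.55  1.88  0.46  0.76  1.49]
lookh [ 459. -326.  260.] [ 0.53  0.31 -0.01  1.68  0.    1.14 -1.23]
lookh2 [ 459. -326.  260.] [ 0.99  0.39 -0.64  1.65  0.24  1.19  1.69]
```

Run:
```python
from h import *
np.set_printoptions(precision=1,suppress=True)
env.move_ptp([629,-2,280],Rdown(-1.03+np.pi))
im,p=snap("wrist","w1");print(p[0],p[1],current_time_s())
for t in("ring_center","gap_narrows","machines"):
    print(t,[(u,c,bp("wrist",u,5 if t[0]=='r' else 0,p)) for u,c in spot(t,"wrist")])
np.savez("w1.npz",p=p[0],R=p[1])
cv2.imwrite("pics/w1b.png",cv2.resize(im[:,:,::-1],(800,600),interpolation=cv2.INTER_CUBIC))
```

```text
[629.   -3.5 279.8] [[-0.5  0.9 -0. ]
 [ 0.9  0.5 -0. ]
 [-0.  -0.  -1. ]] 3.6917
ring_center [(array([257.7, 224.1]), 0.61, array([693.8, -95.9,   5. ]))]
gap_narrows []
machines []
```

View pics/w1b.png

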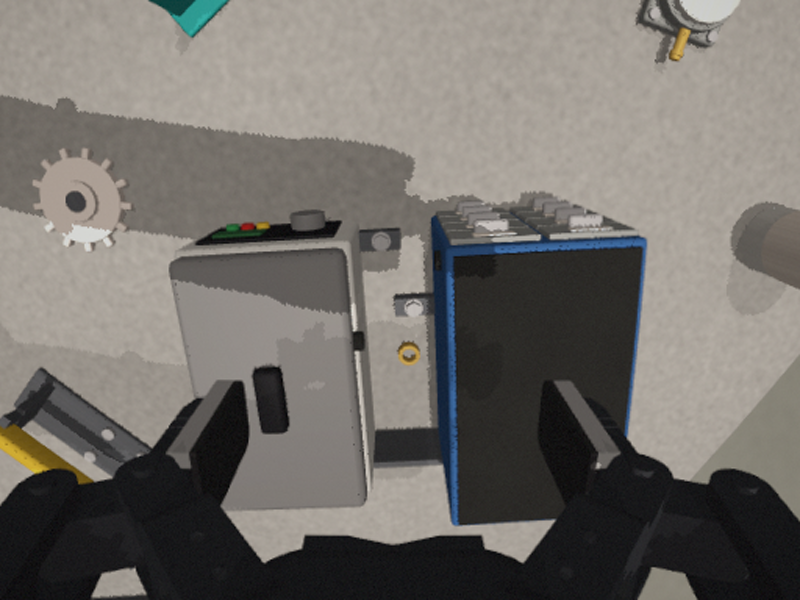

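Run:
```python
import cv2
im=cv2.imread("pics/w1.png");cv2.imwrite("pics/w1c.png",cv2.resize(im[130:305,205:315],None,fx=5,fy=3.4,interpolation=cv2.INTER_CUBIC))
```

```text
(no output)
```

View pics/w1c.png

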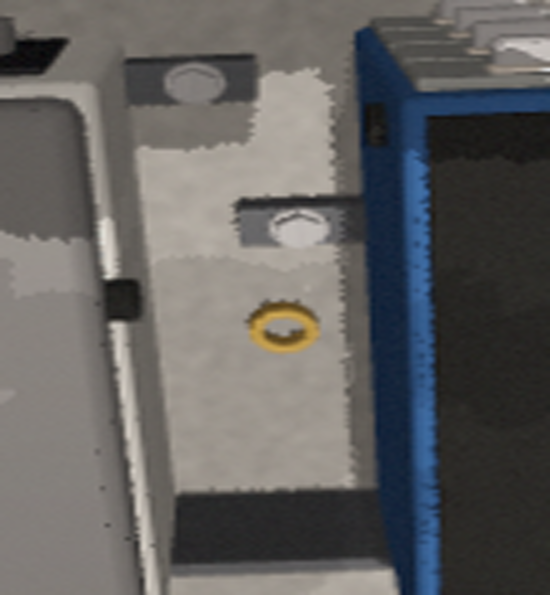

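Run:
```python
from h import *
np.set_printoptions(precision=1,suppress=True)
d=np.load("w1.npz");p=(d['p'],d['R'])
c=lambda u,v:(205+u/5-.4,130+v/3.4-.35)
L=[bp("wrist",c(*a),0,p) for a in[(138,150),(172,490)]]
R=[bp("wrist",c(*a),0,p) for a in[(365,250),(381,490)]]
for q in(L,R):
    v=q[1]-q[0];print(q,np.arctan2(v[1],v[0]))
v=L[1]-L[0]+R[1]-R[0];a=np.arctan2(v[1],v[0]);
for a in(a,):
    ax=np.array([np.cos(a),np.sin(a)]);ay=np.array([-ax[1],ax[0]])
    print(a,"widths",[q[:2]@ay for q in L+R])
    yc=np.mean([q[:2]@ay for q in L+R])
    for nm,z,pts in[("ring top",10,[(284,326),(248,326),(320,326),(284,304),(284,352)]),("clampnear top",16,[(128,60),(257,57),(257,100),(128,103)]),("far",16,[(237,208),(240,246),(362,243)]),("backbar",0,[(280,492)]),("cornerL",116,[(65,88),]),("cornerR",128,[(427,112)])]:
        for q in pts:
            w=bp("wrist",c(*q),z,p);print(nm,w,w[:2]@ax,w[:2]@ay-yc)
```

```text
[array([627.1, -52.1,   0. ]), array([ 713.3, -182. ,    0. ])] -0.984994937921365
[array([702.3, -56.5,   0. ]), array([ 767.2, -149.8,    0. ])] -0.9631756178966558
-0.9757932710681989 widths [np.float64(490.095230958629), np.float64(488.66105002789936), np.float64(549.9442317998413), np.float64(551.378412730571)]
ring top [698.1 -93.3  10. ] 468.5060079372684 5.793053358845782
ring top [689.5 -98.4  10. ] 467.9423145034144 -4.18517282754533
ring top [706.6 -88.1  10. ] 469.074496379684 15.774316935521142
ring top [693.  -84.9  10. ] 458.7597941399161 6.243519978125505
ring top [ 704.2 -103.3   10. ] 480.2054516073328 5.253430021610825
clampnear top [606.1 -18.9  16. ] 355.4240867949618 -28.69016544971987
clampnear top [633.6  -1.2  16. ] 356.1394885222217 4.018580063799504
clampnear top [642.1 -15.2  16. ] 372.5136374165752 3.1677664354614308
clampnear top [614.3 -33.2  16. ] 371.80741924389025 -29.91579935182409
far [659.7 -54.7  16. ] 415.0478134743947 -4.32230871775721
far [668.5 -67.7  16. ] 430.796574861299 -4.393644911202841
far [695.8 -50.   16. ] 431.37705940756 28.175265888270587
backbar [ 741.6 -166.2    0. ] 553.3555309932267 0.9913770002078763
cornerL [595.5 -12.3 116. ] 343.9810140618516 -33.77157520514595
cornerR [656.4  19.4 128. ] 351.90525160844487 34.43751088854492
```

```bash
cat >> h.py <<'E'
YAW=-0.976
AX=np.array([np.cos(YAW),np.sin(YAW)]);AY=np.array([-AX[1],AX[0]])
M2=344*AX+520*AY
def G(x,y,z): 
    w=M2+AX*x+AY*y; return np.array([w[0],w[1],z])
def toG(w): 
    d=np.array(w)[:2]-M2; return np.array([d@AX,d@AY])
E
python3 - <<'E'
from h import *
np.set_printoptions(precision=2,suppress=True)
print("top ring",toG(bp("top",(318.0,111.9),5)))
env.movel(G(95,5,200),feed=150,rot=Rdown(YAW+np.pi))
print("cmd",G(95,5,200),current_eef_pos());env.wait(.2);
for i in range(3):print(current_eef_pos())
im,p=snap("wrist","w2");np.savez("w2.npz",p=p[0],R=p[1])
print([(u,c,toG(bp("wrist",u,5,p))) for u,c in spot("ring_center","wrist")],current_time_s())
print(current_contact_force())
cv2.imwrite("pics/w2c.png",cv2.resize(im[90:290,180:330,::-1],None,fx=5,fy=3,interpolation=cv2.INTER_CUBIC))
E
```

```text
top ring [125.5    4.88]
cmd [680.83 -69.43 200.  ] [680.93 -68.28 200.8 ]
[680.96 -68.59 201.04]
[680.96 -68.59 201.04]
[680.96 -68.59 201.04]
[(array([248.4, 186.1]), 0.67, array([126.02,   1.91]))] 5.0667
[-0.04 -1.02  0.47]
```

View pics/w2c.png

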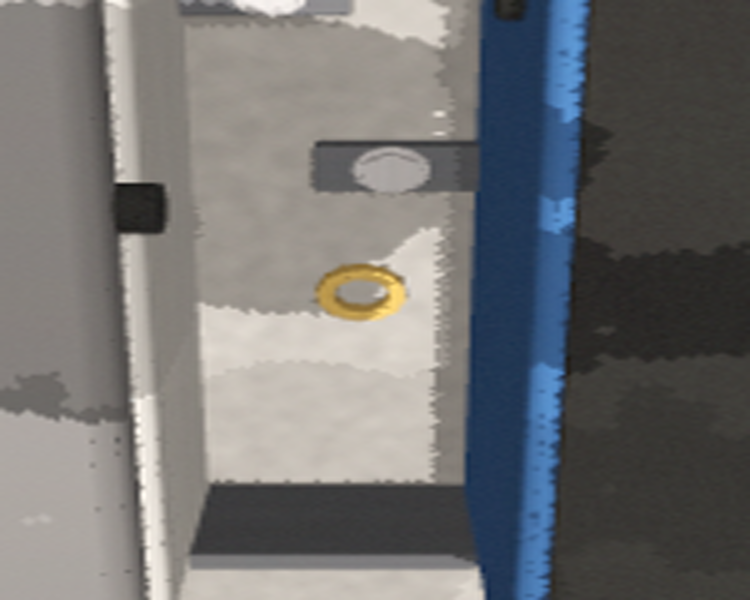

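Run:
```python
from h import *
np.set_printoptions(precision=2,suppress=True)
d=np.load("w2.npz");p=(d['p'],d['R'])
c=lambda u,v:(180+u/5-.4,90+v/3-.33)
for nm,z,pts in[("ring top",10,[(361,292),(316,292),(406,292),(361,264),(361,320)]),("ringctr bore",10,[(361,291)]),("wallL",0,[(188,120),(207,480)]),("wallR",0,[(479,160),(467,480)]),("far",16,[(315,145),(317,190),(477,190),(480,143)]),("near",16,[(350,12)])]:
    for q in pts:print(nm,toG(bp("wrist",c(*q),z,p)))
```

```text
ring top [125.44   5.62]
ring top [125.45  -4.1 ]
ring top [125.44  15.34]
ring top [114.95   5.6 ]
ring top [136.13   5.64]
ringctr bore [125.07   5.62]
wallL [ 65.08 -31.01]
wallL [206.99 -30.81]
wallR [79.26 30.78]
wallR [206.93  31.01]
far [71.34 -3.82]
far [86.83 -3.51]
far [86.78 29.37]
far [70.6  29.62]
near [27.67  3.27]
```

Run:
```python
from h import *
np.set_printoptions(precision=2,suppress=True)
hx=np.array([np.cos(-.18),np.sin(-.18)])
w=np.array([457,-329])+90*hx
env.movel([680,-70,230],feed=200)
env.move_ptp([w[0],w[1],220],Rdown(-.18+np.pi)); env.wait(.2)
im,p=snap("wrist","w3");np.savez("w3.npz",p=p[0],R=p[1])
for t,z in(("hook_grip",62),("hook_tip",17),("rest_seat",62)):print(t,[(u,c,bp("wrist",u,z,p)) for u,c in spot(t,"wrist")])
print(p,current_time_s())
cv2.imwrite("pics/w3b.png",cv2.resize(im[:,:,::-1],(800,600),interpolation=cv2.INTER_CUBIC))
```

```text
hook_grip [(array([248.1,  71.3]), 0.59, array([ 459.53, -331.89,   62.  ]))]
hook_tip []
rest_seat [(array([247.8,  71.8]), 0.97, array([ 459.9 , -332.22,   62.  ]))]
(array([ 546.4 , -343.71,  220.12]), array([[-0.98,  0.18,  0.  ],
       [ 0.18,  0.98,  0.  ],
       [-0.  ,  0.  , -1.  ]])) 6.9417
```

View pics/w3b.png

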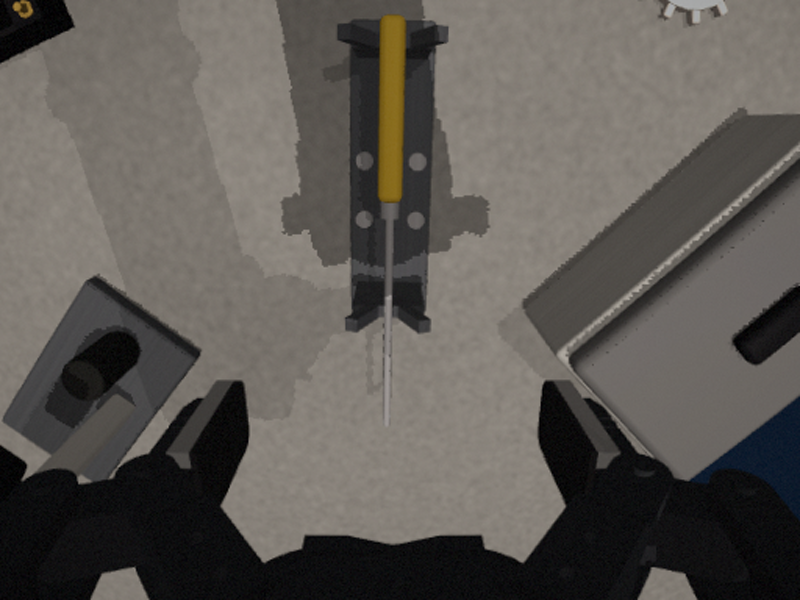

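Run:
```python
from h import *
np.set_printoptions(precision=2,suppress=True)
d=np.load("w3.npz");p=(d['p'],d['R'])
s=512/800
f=lambda u,v,z:bp("wrist",(u*s-.2,v*s-.2),z,p)
pts=[f(393,16,73),f(391,203,73),f(389.5,222,62),f(388,310,62),f(387,424,62)]
for a in pts:print(a)
v=pts[1]-pts[0];print("handle len",np.linalg.norm(v),np.arctan2(v[1],v[0]),(pts[0]+pts[1])/2)
v=pts[4]-pts[2];print("shaft",np.arctan2(v[1],v[0]))
v=pts[4]-(pts[0]+pts[1])/2;print("grip-bend",np.linalg.norm(v[:2]),np.arctan2(v[1],v[0]))
# forks
print("forks",f(393,35,85),f(388,325,85))
```

```text
[ 412.78 -320.61   73.  ]
[ 509.18 -339.08   73.  ]
[ 521.66 -342.29   62.  ]
[ 576.43 -353.2    62.  ]
[ 657.7  -368.76   62.  ]
handle len 98.15655970614392 -0.1893433193219016 [ 460.98 -329.84   73.  ]
shaft -0.19220308815535994
grip-bend 200.5362196425031 -0.19530639662625718
forks [ 423.98 -322.62   85.  ] [ 577.53 -353.19   85.  ]
```

```bash
cat >> h.py <<'E'
HY=-0.1925; GRIP=np.array([460.,-330.])
E
python3 - <<'E'
from h import *
np.set_printoptions(precision=2,suppress=True)
jaws.grip(60)
env.move_ptp([*GRIP,110],Rdown(HY+np.pi))
env.wait(.1);e=np.array(current_eef_pos());print(e)
off=np.array([*GRIP])-e[:2]
env.movel([*(GRIP+off),43],feed=120,force_limit=8);env.wait(.2);print(current_eef_pos(),current_contact_force())
jaws.grip(0,100);print(current_gripper_width());env.wait(.2);print(current_eef_pos(),current_contact_force(),current_time_s())
np.save("grasp.npy",current_eef_pos())
snap("side","s4");snap("top","t4")
E
```

```text
[ 461.79 -330.29  111.21]
[ 458.74 -329.96   43.81] [-0.32 -0.66 -0.31]
12.833991958954973
[ 458.24 -329.8    43.34] [-1.25  0.57  6.13] 9.6333
```

Run:
```python
from h import *
np.set_printoptions(precision=2,suppress=True)
e=np.array(current_eef_pos())
env.movel([e[0],e[1],220],feed=120);env.wait(.3)
print(current_eef_pos(),current_contact_force(),current_torque(),current_gripper_width(),current_time_s())
R=np.array(current_ee_rot());print(R)
im,_=snap("top","t5");im2,_=snap("side","s5")
e=np.array(current_eef_pos());
for t in("hook_grip","hook_tip"):
  for n in("top","side"):print(t,n,spot(t,n))
tip=e+R@np.array([-200,0,26]);print("tip pred",tip,proj("top",[tip]),proj("side",[tip]))
a=proj("top",[tip])[0].astype(int);b=proj("side",[tip])[0].astype(int)
cr=lambda im,a:cv2.resize(im[max(0,a[1]-50):a[1]+50,a[0]-65:a[0]+65,::-1],(520,400),interpolation=cv2.INTER_CUBIC)
cv2.imwrite("pics/c5a.png",cr(im,a));cv2.imwrite("pics/c5b.png",cr(im2,b))
```

```text
[ 458.2  -329.69  219.79] [-0.64  0.56 -2.13] [0.03 0.14 0.01] 12.236760283326479 11.6583
[[-0.98  0.19 -0.  ]
 [ 0.19  0.98  0.  ]
 [ 0.    0.   -1.  ]]
hook_grip top [(array([419.6, 186.5]), 0.65)]
hook_grip side [(array([326.5,  84.4]), 0.5)]
hook_tip top [(array([428.8, 114.3]), 0.64)]
hook_tip side [(array([282.7,  81.6]), 0.68)]
tip pred [ 654.51 -367.98  193.83] [[428.18 114.21]] [[283.12  84.03]]
```

View pics/c5a.png

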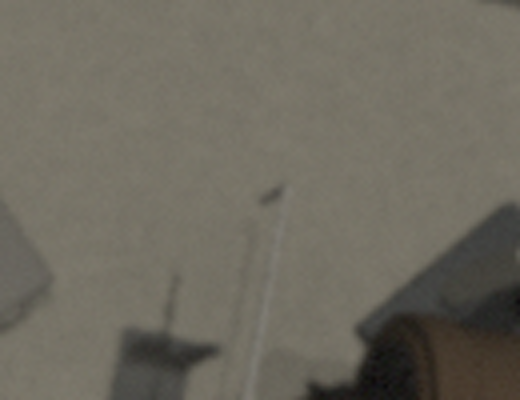

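View pics/c5b.png

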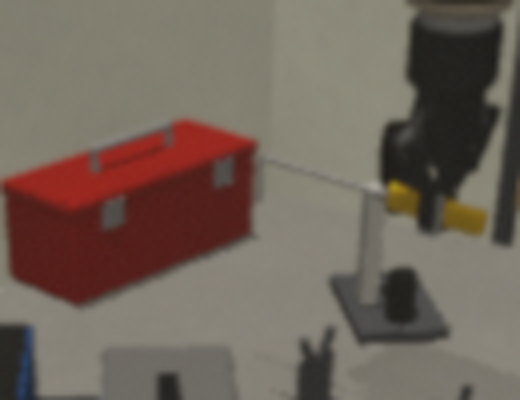

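```bash
cat >> h.py <<'E'
TO=201.3  # tip ahead of TCP
RG=Rdown(YAW+np.pi)
def st(msg=""):
    e=np.array(current_eef_pos());R=np.array(current_ee_rot())
    tip=e+R@np.array([-TO,0,26]);f=np.array(current_contact_force())
    print(msg,"tipG",toG(tip).round(2),"z",round(tip[2],2),"yawerr",round(float(np.arctan2(-R[1,0],-R[0,0])-YAW),4),"F_G",np.round([f[:2]@AX,f[:2]@AY,f[2]],2),"t",round(current_time_s(),2));return toG(tip),tip[2]
def tcp(x,y,z): return G(x-TO,y,z+26)   # for tip target
E
python3 - <<'E'
from h import *
env.move_ptp(tcp(125.2,5.6,190),RG);env.wait(.2);st("above")
env.movel(tcp(125.2,5.6,150),feed=100);env.wait(.2);t,z=st()
im,_=snap("top","t6");im2,_=snap("side","s6")
cv2.imwrite("pics/c6a.png",cv2.resize(im[70:180,240:380,::-1],(700,550),interpolation=cv2.INTER_CUBIC))
cv2.imwrite("pics/c6b.png",cv2.resize(im2[90:190,170:300,::-1],(780,600),interpolation=cv2.INTER_CUBIC))
E
```

```text
above tipG [126.28   4.75] z 189.95 yawerr -0.0015 F_G [-0.38 -0.66 -1.45] t 13.72
 tipG [125.26   6.12] z 150.8 yawerr 0.0001 F_G [ 0.78  0.18 -2.3 ] t 14.47
```

View pics/c6a.png

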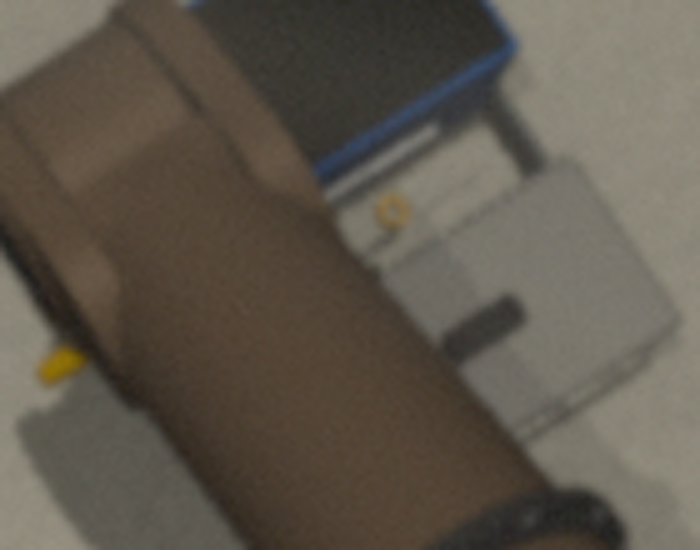

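View pics/c6b.png

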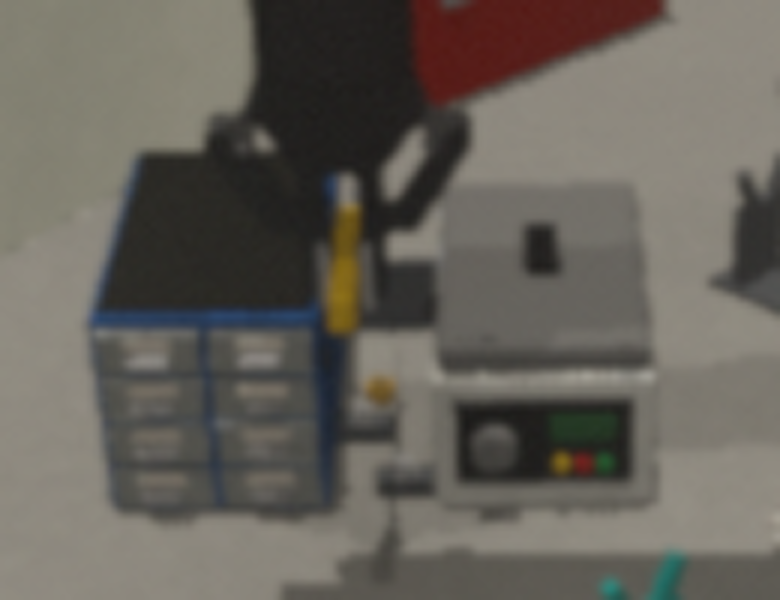

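```bash
cat >> h.py <<'E'
def go(x,y,z,feed=60,fl=None,msg="",settle=.15,rot=RG,fix=True):
    """move tip to (x,y,z) in gap frame, correcting residual once"""
    hit=env.movel(tcp(x,y,z),feed=feed,rot=rot,force_limit=fl)
    if settle: env.wait(settle)
    t,tz=st(msg+(" HIT" if hit else ""))
    if fix and not hit and np.hypot(t[0]-x,t[1]-y)>.4:
        hit=env.movel(tcp(2*x-t[0],2*y-t[1],2*z-tz),feed=30,rot=rot,force_limit=fl)
        env.wait(settle or .1); t,tz=st(" fix"+(" HIT" if hit else ""))
    return hit,t,tz
E
python3 - <<'E'
from h import *
go(125.2,5.6,32,feed=120)
im,_=snap("top","t7");im2,_=snap("side","s7")
cv2.imwrite("pics/c7a.png",cv2.resize(im[80:140,280:360,::-1],(800,600),interpolation=cv2.INTER_CUBIC))
cv2.imwrite("pics/c7b.png",cv2.resize(im2[120:180,200:270,::-1],(700,600),interpolation=cv2.INTER_CUBIC))
e=np.array(current_eef_pos());R=np.array(current_ee_rot())
tip=e+R@np.array([-TO,0,26]);ring=G(125.2,5.6,10)
for n in("top","side"):print(n,proj(n,[tip,ring,tip+[0,0,45]]))
E
```

```text
tipG [125.42   6.09] z 32.9 yawerr -0.0002 F_G [-0.55 -0.43 -1.6 ] t 15.85
 fix tipG [124.99   5.16] z 31.17 yawerr 0.0001 F_G [ 0.44  0.27 -1.96] t 16.25
top [[318.85022159 109.89576901]
 [317.9846485  111.37289534]
 [320.71545404 106.22038577]]
side [[233.22483962 148.42728901]
 [233.34608128 153.40066862]
 [232.67259033 137.46257789]]
```

View pics/c7a.png

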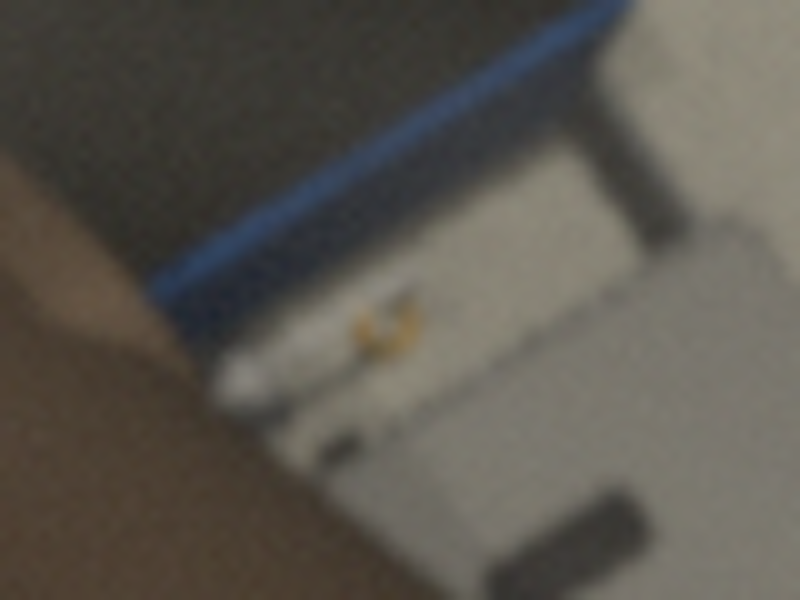

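View pics/c7b.png

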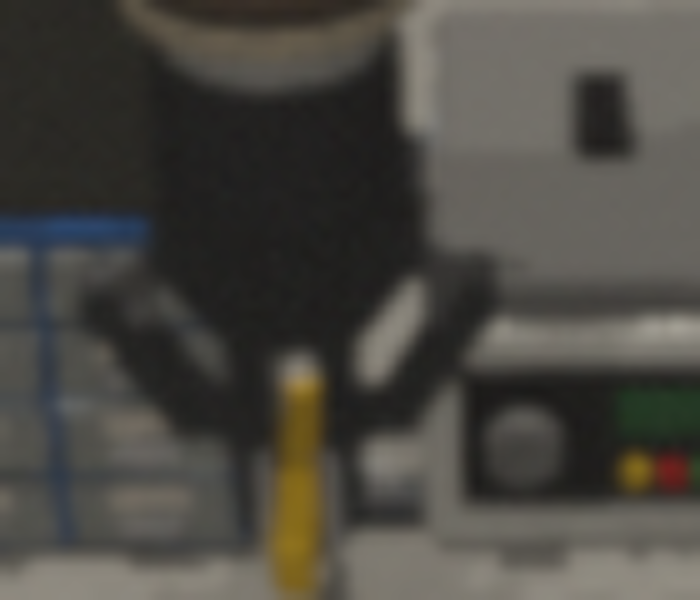

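Run:
```python
from h import *
go(125.2,5.6,14,feed=60,fix=True)
h,t,z=go(125.2,5.6,2.5,feed=25,fl=5,fix=False)
im,_=snap("top","t8")
cv2.imwrite("pics/c8a.png",cv2.resize(im[80:140,280:360,::-1],(800,600),interpolation=cv2.INTER_CUBIC))
```

```text
tipG [125.15   5.83] z 14.14 yawerr 0.0 F_G [-0.35 -0.31 -1.48] t 16.93
 tipG [125.2    5.73] z 2.66 yawerr 0.0 F_G [-0.25  0.57 -2.37] t 17.69
```

View pics/c8a.png

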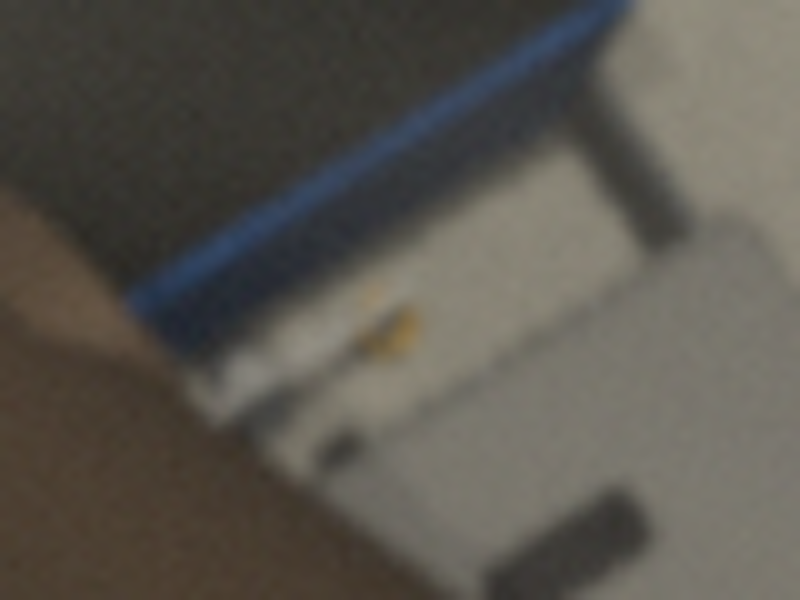

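Run:
```python
import numpy as np
c=np.array([125.2,5.6]);W=[(125.2,5.7),(118,-17),(108,-17),(50,-17),(48,20),(42,18),(36,17),(-70,17)]
boxes=[(12,28,-30,4),(71,87,-4,30),(-40,204,30,60),(-40,204,-60,-30)]
def clr(c):return [np.hypot(max(b[0]-c[0],0,c[0]-b[1]),max(b[2]-c[1],0,c[1]-b[3]))-10 for b in boxes]
for a,b in zip(W,W[1:]):
    m=np.full(4,99.)
    for s in np.linspace(0,1,300):
        t=np.array(a)+(np.array(b)-a)*s;d=c-t;n=np.hypot(*d)
        if n>3.5:c=t+d*3.5/n
        m=np.minimum(m,clr(c))
    print(b,c.round(1),m.round(1))
```

```text
(118, -17) [119.1 -13.7] [81.1 23.5 14.4  6.3]
(108, -17) [111.5 -16.7] [73.5 17.6 33.7  3.3]
(50, -17) [ 53.5 -17. ] [15.5  3.  36.7  3. ]
(48, 20) [48.2 16.5] [10.8 11.6  3.5  3. ]
(42, 18) [45.5 17.7] [12.2 12.8  2.3 36.5]
(36, 17) [39.5 17.4] [ 7.7 15.5  2.3 37.4]
(-70, 17) [-66.5  17. ] [ 3.  21.5  2.6 37. ]
```

Run:
```python
from h import *
for n,u in dict(pump=(200,99),hub=(155,132),turq=(260,203),turq2=(243,260),sprocket=(324,212),drv=(153,165)).items():print(n,toG(bp("top",u,0)).round())
h=go(118,-17,2.6,feed=50,fl=5,fix=True,settle=.1)[0]
if not h: h=go(106,-17,2.6,feed=40,fl=5,fix=True,settle=.1)[0]
im,_=snap("top","t9")
cv2.imwrite("pics/c9a.png",cv2.resize(im[80:140,280:360,::-1],(800,600),interpolation=cv2.INTER_CUBIC))
```

```text
pump [-159.  237.]
hub [-331.  225.]
turq [-176. -135.]
turq2 [-312. -253.]
sprocket [ -27. -263.]
drv [-390.  140.]
 tipG [118.14 -16.69] z 2.73 yawerr -0.0002 F_G [-0.06  0.07 -2.74] t 18.47
 tipG [106.09 -16.94] z 2.63 yawerr 0.0001 F_G [ 0.3   0.28 -1.76] t 19.02
```

View pics/c9a.png

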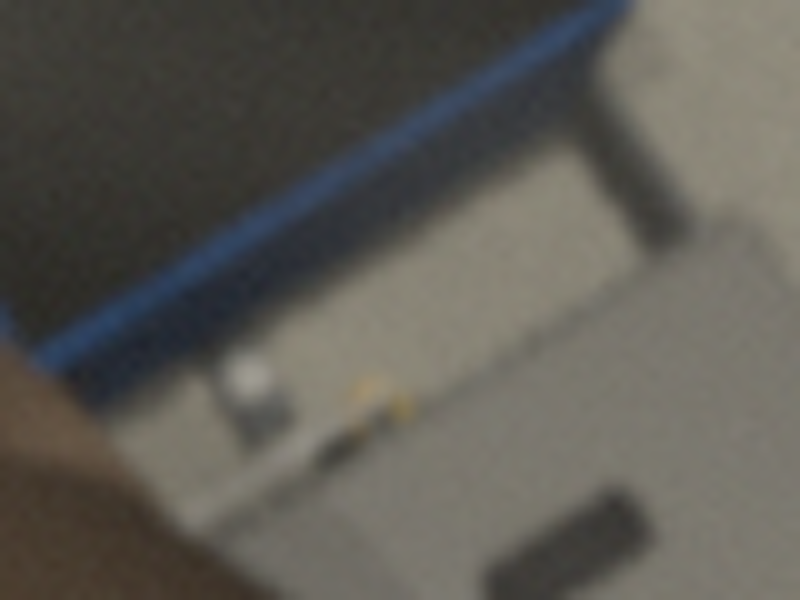

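Run:
```python
from h import *
h=go(78,-17,2.6,feed=40,fl=4,settle=.1)[0]
if not h: h=go(50,-17,2.6,feed=40,fl=4,settle=.1)[0]
im,_=snap("top","t10");im2,_=snap("side","s10")
cv2.imwrite("pics/c10a.png",cv2.resize(im[80:160,250:360,::-1],(800,580),interpolation=cv2.INTER_CUBIC))
cv2.imwrite("pics/c10b.png",cv2.resize(im2[120:190,180:270,::-1],(770,600),interpolation=cv2.INTER_CUBIC))
```

```text
tipG [ 78.38 -17.16] z 2.6 yawerr -0.0005 F_G [ 0.2   0.84 -1.31] t 20.02
 fix tipG [ 77.68 -16.86] z 2.6 yawerr -0.0001 F_G [-0.04 -0.69 -2.32] t 20.37
 tipG [ 50.37 -17.15] z 2.6 yawerr -0.0005 F_G [-0.18  0.01 -1.65] t 21.31
```

View pics/c10a.png

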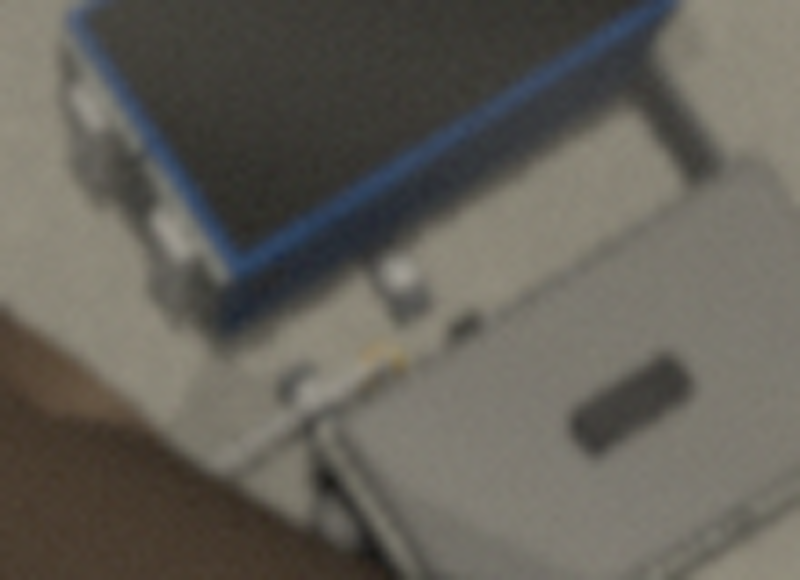

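View pics/c10b.png

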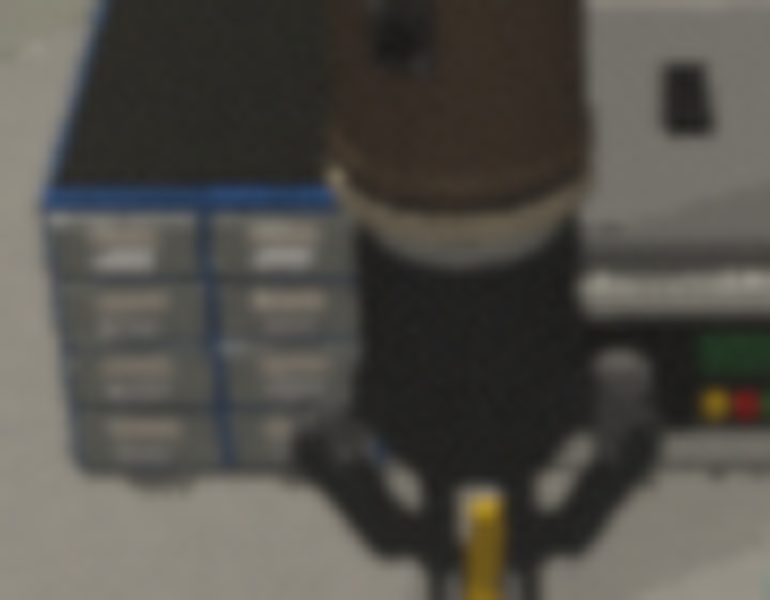

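Run:
```python
from h import *
def run():
    for w in[(48,20),(42,18),(36,17)]:
        if go(*w,2.6,feed=40,fl=4,settle=.1)[0]: return
run()
im,_=snap("top","t11")
cv2.imwrite("pics/c11a.png",cv2.resize(im[80:160,250:360,::-1],(800,580),interpolation=cv2.INTER_CUBIC))
```

```text
tipG [48.1  19.69] z 2.61 yawerr -0.0001 F_G [ 0.39  0.76 -1.11] t 22.58
 tipG [42.01 18.02] z 2.67 yawerr 0.0002 F_G [ 0.06  0.02 -1.56] t 22.99
 tipG [35.98 17.05] z 2.61 yawerr 0.0002 F_G [-0.35 -0.82 -1.56] t 23.39
```

View pics/c11a.png

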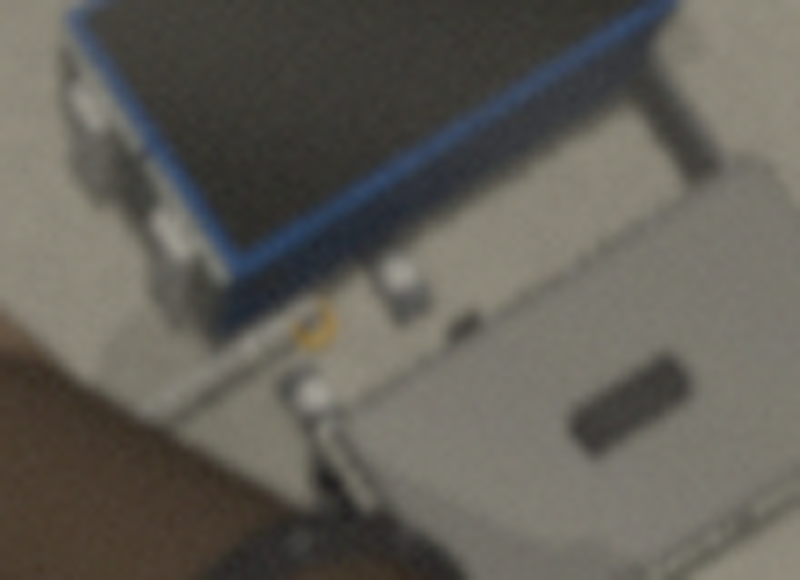

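Run:
```python
from h import *
def run():
    for x,y,f in[(10,17,40),(-20,17,40),(-95,14,60)]:
        if go(x,y,2.6,feed=f,fl=4,settle=.1)[0]: return
run()
im,_=snap("top","t12");im2,_=snap("side","s12")
cv2.imwrite("pics/c12a.png",cv2.resize(im[80:200,190:350,::-1],(800,600),interpolation=cv2.INTER_CUBIC))
cv2.imwrite("pics/c12b.png",cv2.resize(im2[130:250,160:320,::-1],(800,600),interpolation=cv2.INTER_CUBIC))
```

```text
tipG [10.37 16.9 ] z 2.61 yawerr -0.0004 F_G [ 0.1  -0.31 -1.81] t 24.34
 tipG [-19.57  16.84] z 2.6 yawerr -0.0006 F_G [ 0.92 -0.17 -1.2 ] t 25.34
 fix tipG [-20.33  17.13] z 2.6 yawerr -0.0001 F_G [-0.03 -1.01 -1.62] t 25.69
 tipG [-94.53  13.84] z 2.57 yawerr -0.0007 F_G [-0.03  0.39 -2.32] t 27.18
 fix tipG [-95.43  14.15] z 2.62 yawerr -0.0001 F_G [ 1.09 -0.43 -1.19] t 27.53
```

View pics/c12a.png

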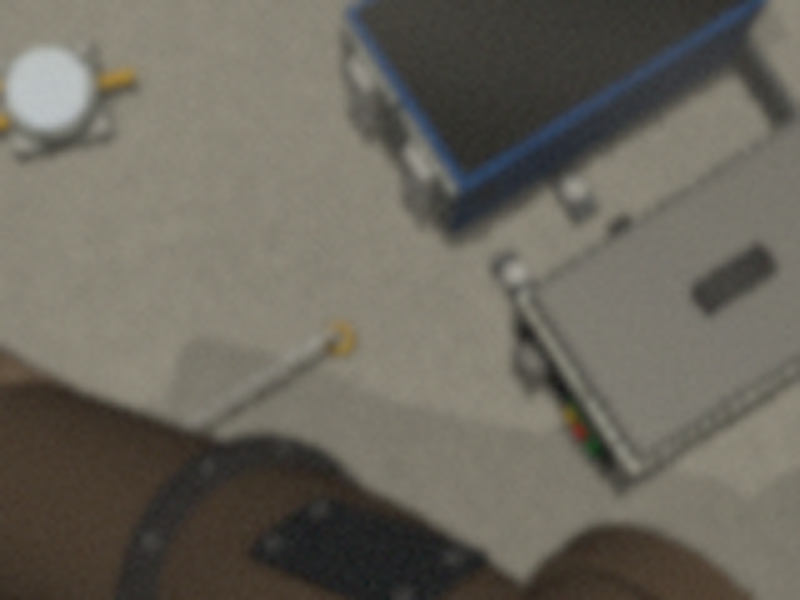

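View pics/c12b.png

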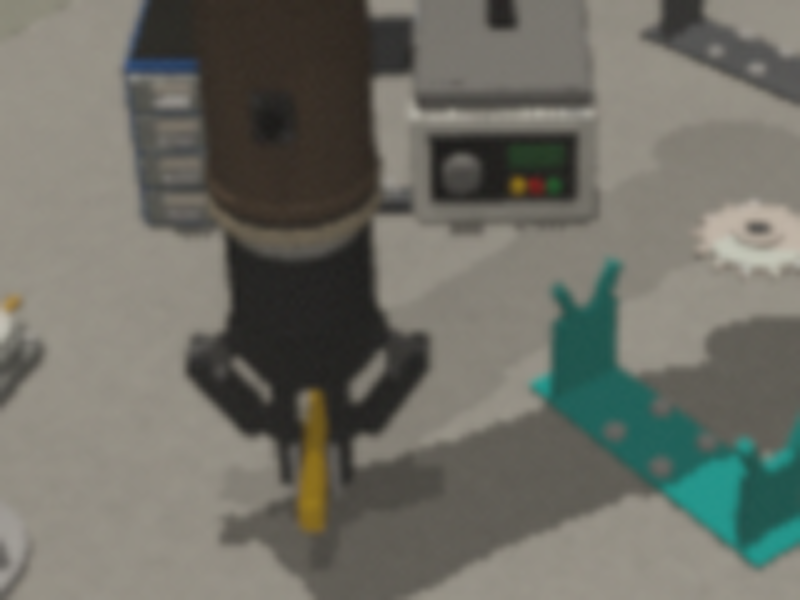

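Run:
```python
from h import *
np.set_printoptions(precision=2,suppress=True)
go(-92,14.1,2.6,feed=15,settle=.1,fix=False)
go(-92,14.1,20,feed=20,settle=.1,fix=False)
im,_=snap("top","t13")
cv2.imwrite("pics/c13a.png",cv2.resize(im[80:200,190:350,::-1],(800,600),interpolation=cv2.INTER_CUBIC))
env.movel(tcp(-92,14,190),feed=180)
g=np.load("grasp.npy");print(g)
env.move_ptp([g[0],g[1],220],Rdown(HY+np.pi));env.wait(.2)
print(current_eef_pos(),current_contact_force(),current_time_s())
e=np.array(current_eef_pos());d=g[:2]-e[:2]
env.movel([*(g[:2]+d),125],feed=120);env.wait(.2)
print(current_eef_pos(),current_time_s())
im,_=snap("top","t14");im2,_=snap("side","s14")
cv2.imwrite("pics/c14a.png",cv2.resize(im[90:240,340:470,::-1],(520,600),interpolation=cv2.INTER_CUBIC))
cv2.imwrite("pics/c14b.png",cv2.resize(im2[60:180,240:400,::-1],(800,600),interpolation=cv2.INTER_CUBIC))
```

```text
tipG [-92.    14.06] z 2.6 yawerr -0.0001 F_G [-0.76  0.22 -1.2 ] t 28.12
 tipG [-92.    13.98] z 19.83 yawerr 0.0 F_G [ 0.19  0.63 -2.11] t 29.23
[ 458.24 -329.8    43.34]
[ 458.64 -329.12  220.09] [-0.13  0.35 -1.74] 32.6833
[ 458.21 -330.7   125.72] 33.825
```

View pics/c13a.png

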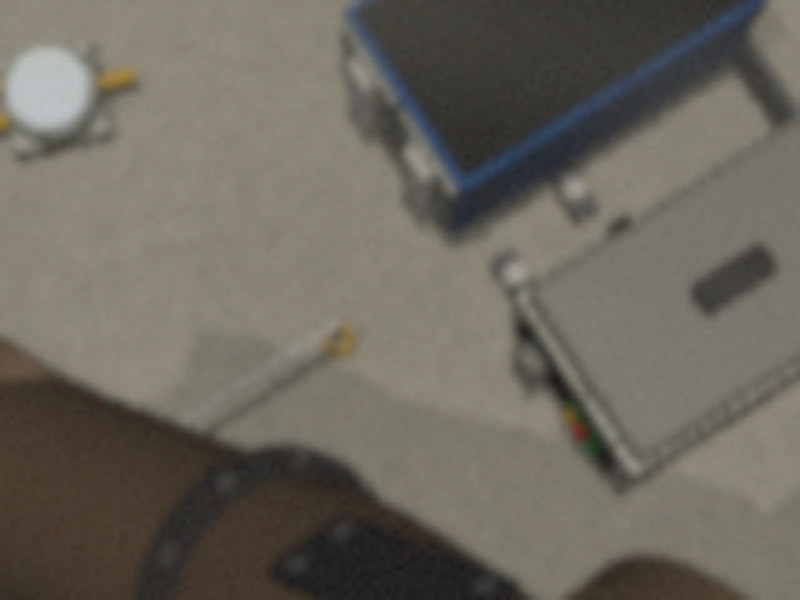

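View pics/c14a.png

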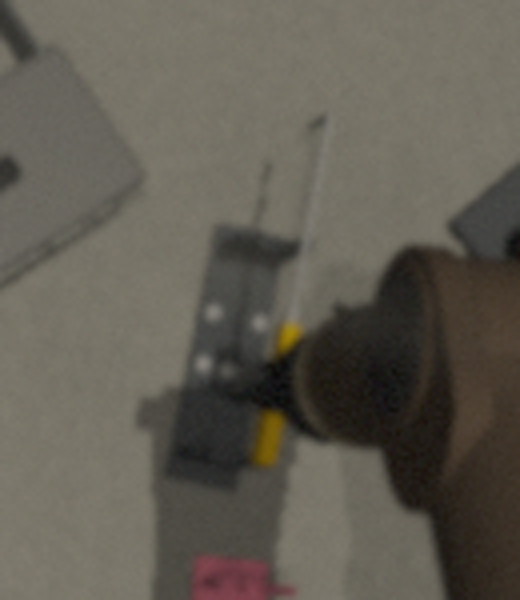

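View pics/c14b.png

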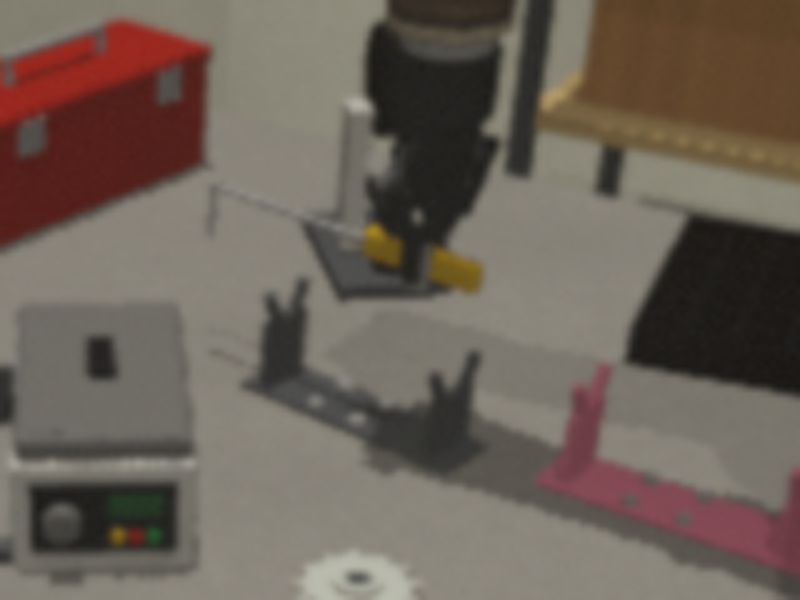

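Run:
```python
from h import *
np.set_printoptions(precision=2,suppress=True)
g=np.load("grasp.npy")
def p(m):print(m,current_eef_pos(),current_contact_force(),round(current_time_s(),2))
h=env.movel([g[0],g[1],80],feed=80,force_limit=8);env.wait(.15);p(h)
e=np.array(current_eef_pos());d=g[:2]-e[:2]
if not h:
    h=env.movel([*(g[:2]+d),46],feed=40,force_limit=8);env.wait(.15);p(h)
    if not h:
        h=env.movel([*(g[:2]+d),43.3],feed=15,force_limit=5);env.wait(.15);p(h)
snap("side","s15")
```

```text
False [ 458.61 -329.91   80.5 ] [-0.03 -0.69 -1.21] 34.79
False [ 458.02 -329.79   46.27] [ 0.14 -0.27 -2.48] 35.94
True [ 458.04 -329.81   43.34] [-0.48 -0.14  5.78] 36.37
```

Run:
```python
from h import *
np.set_printoptions(precision=2,suppress=True)
g=np.load("grasp.npy")
jaws.grip(50);env.wait(.2);print(current_gripper_width(),current_contact_force())
e=np.array(current_eef_pos())
env.movel([e[0],e[1],120],feed=100)
d=np.load("w3.npz")
env.move_ptp([d['p'][0],d['p'][1],220],Rdown(HY+np.pi));env.wait(.2)
im,p=snap("wrist","w16");print(p[0],current_time_s())
cv2.imwrite("pics/w16b.png",cv2.resize(im[:,:,::-1],(800,600),interpolation=cv2.INTER_CUBIC))
im,_=snap("top","t16");im2,_=snap("side","s16")
cv2.imwrite("pics/s16b.png",cv2.resize(im2[80:260,150:400,::-1],(800,576),interpolation=cv2.INTER_CUBIC))
```

```text
49.871073521910816 [-0.29 -0.36 -0.43]
[ 545.02 -343.91  218.6 ] 38.8417
```

View pics/w16b.png

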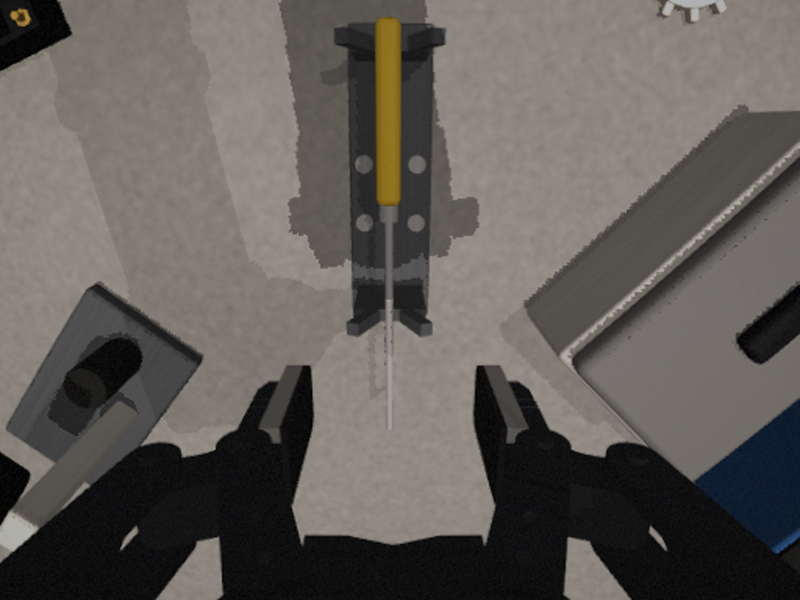

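View pics/s16b.png

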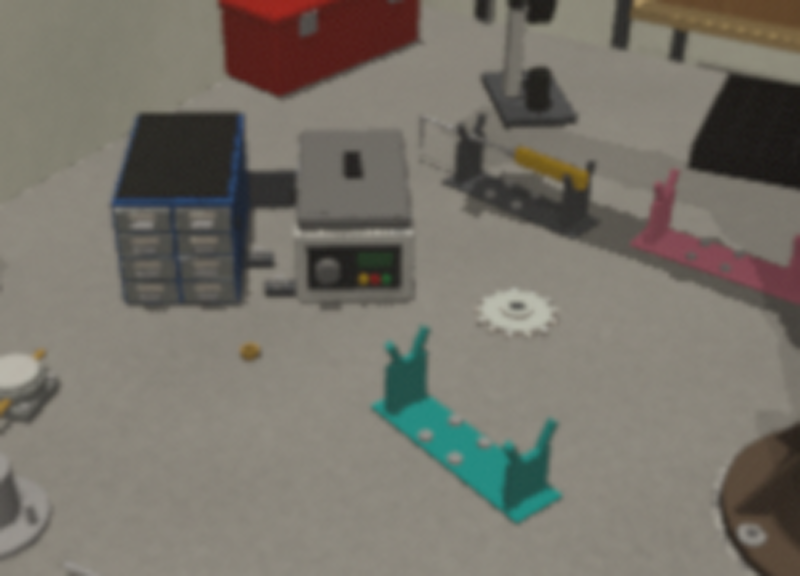

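View pics/t16.png

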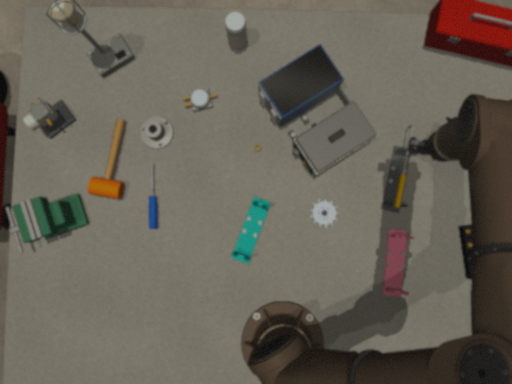

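Run:
```python
from h import *
print(toG(bp("top",(257.7,147.8),5)),current_contact_force(),current_time_s())
env.finish_job()
```

```text
[-90.84282497  10.89100591] [-0.09679924  0.7103992  -0.39545276] 38.9417
the job is handed in; nothing more can be done
```

I drew the ring out onto the open bench with the hook, laid the hook back in its rest and handed the job in at about 39 s of the 72 s allowed.

- **Clamps:** the near clamp is on the cleaner side and the far one on the cabinet side. I took the ring past the far clamp along the cleaner wall, across between the clamps, and out along the cabinet wall. The 4–5 N force stops never tripped while the ring was being drawn out.
- **Ring:** the last top and side pictures show it lying flat, about 91 mm in front of the mouth.
- **Hook:** it met the slot at the same height it was picked up from. The wrist and side pictures show it seated in both forks of the dark steel rest.
- **Bystanders:** by eye, they stand where they did in the first pictures. I did not measure them.
- **Gripper:** it is open and stands clear, with force readings near zero.

No check failed. The one disagreement is about 3 mm in the ring's sideways position: about 11 mm by the top camera, 14 mm from the hook tip.

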